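Dock the accessory stand on the microscope rail and pin it

ROBOT

A 6-joint arm with a two-finger parallel gripper is mounted at the origin on the work surface. World frame = base frame: x ahead of the robot, y to its left, z up, the work surface at z = 0. Lengths are in m, angles in rad, forces in N, time in s.
With the tool pointing down it reaches from about 0.35 to 0.85 m from the base axis. Payload 8.1 kg.
Tool frame: the origin (TCP) lies at the very end of the fingers, on their centre line; the grasp point (between the pads) lies 19 mm behind it; z points along the fingers, y is the direction in which the jaws open and shut (so a half turn about z gives the same grasp; the last joint's range is limited). The gripper opens to 93 mm and grips with 3 to 60 N. Pads are 15 mm wide; open, the fingers measure 128 mm over their backs; the gripper's body (75 mm by 188 mm) begins 65 mm behind the grasp point.
Start: joints at [1.235, 0.13, 1.488, -0, 1.523, -0.085], TCP at [0.149, 0.581, 0.219] pointing down, gripper open.
Joint ranges: [-2.96, 2.96], [-0.89, 2.26], [0.02, 2.5], [-1.34, 4.48], [0, 2.73], [-2.66, 2.66]. Speed limits (rad/s): [2.39, 2.39, 2.79, 3.14, 3.14, 3.14].

INTERFACE

Orientations are given as a rotation vector (axis times angle).
In Python, from workcell import reach, move_linear, move_joints, open_gripper, clamp, pause, solve_ik, sense, read_camera, camera_params, PlanningError, sign_off gives the robot as it stands. Calls block until the motion is done:
- reach(position, orientation): joint-space move of the TCP to a pose.
- move_linear(position, velocity=0.15, rotation=None, guard=None): straight line of the TCP; rotation=None keeps the orientation; velocity is the mean speed in m/s. With guard (N) it stops when the force on the tool has changed by that much, and returns True; else False.
- move_joints(angles): joint-space move.
- open_gripper() and clamp(grip_force=None): open the fingers fully, or close them until they stop; grip_force is the grip in N (None keeps the last).
- pause(seconds).
- solve_ik(position, orientation): joint angles nearest the present ones, or None.
- sense(): the state.
- read_camera(name): name is "scene" or "top" or "wrist"; returns (picture, depth): 384x512x3 uint8, blue, green, red; 384x512 float32, m along the optical axis (not along the pixel's ray), 0 where there is no reading.
- camera_params(name): a dict with "camera_matrix" (3x3 intrinsics, pixels), "eye" and "attitude" of the camera in the world; the wrist camera has in their place "hand_eye" (4x4, takes a point from camera to tool coordinates, whose origin is the TCP and whose axes are the flange's). Camera axes: x right, y up, looking along -z (the intrinsics and any distortion apply to the point x, -y, -z); pixel columns grow to the right and rows downward; lengths in m; the calibration is good to about 2 mm. A picture is of the moment at which its call begins: read the wrist's pose just before it. camera_params takes no time and is no camera call.
A pose or a line that the arm cannot do raises PlanningError and nothing moves.
- sign_off(): hands the job in, once; it reports no verdict.
The state is a dict: "time": time; "qpos": joint angles; "joint_vel": joint speeds; "tau": joint torques, N m; "tool_pos": TCP position; "orientation": TCP orientation; "force": force on the tool from outside, world axes, zero at the start; "moment": the same for the moment, N m; "grip_width": finger opening in m.
Only numpy, scipy, OpenCV 4.12 (cv2) and the standard library are available. Lean on these libraries where they do the work, as an engineer would, in place of code of your own. Each camera call takes 0.05 s, during which the arm holds its last target.

TASK

Slide the accessory stand over the bench so that its flat steel lug goes between the two ears of the yoke on the rail, fully home, then pass the long pin from the rack down through the upper ear, the lug's eye and the lower ear until its collar sits on the upper ear. The yoke is clamped somewhere near the middle of the rail, so feel for it gently: never push the stand or the pin hard against the yoke. Leave the short pin and everything else where they are.

Things in the scene. Friction and masses are not known exactly. Their poses are not given: they have to be found in the camera images.
- rail: Fixed aluminium rail on the bench, 200 mm long along its y, 50 mm deep (x), 60 mm high; origin at the centre of its underside, z up; its front face looks along its -x, to the robot. A bare steel yoke is clamped on that face. Over 40 N from stand or pin counts as damage
- yoke_mid (a point): Point fixed on the rail, 52 mm in its -x from its origin, at the height of the upper ear's top (52 mm). Rail axes. The yoke's hole axis (vertical, 14.5 mm, through both ears) has this depth, but SIDEWAYS (y) THE YOKE IS CLAMPED ANYWHERE WITHIN 18 mm EITHER SIDE of it: not measured, only seen or felt. Ears 42 mm deep, 57 wide; lower at heights 20 to 28 mm, upper 44 to 52 mm
- yoke_mouth (a point): Point fixed on the rail, 23 mm in -x from yoke_mid, 36 mm high: depth of the mouth of the slot between the ears. Slot 16 mm high, 33 mm wide between two cheeks 11.5 mm wide with round ends; back wall 17 mm in +x of the hole axis. A lug meeting one cheek off-centre is pushed sideways and twisted about the vertical: the cheek it hits lies on the far side from the slot's middle
- stand: The loose accessory stand, about 0.7 kg; origin at the centre of its foot's underside, x towards its lug, z up. It slides on the bench on a foot 90 x 80 mm, 14 mm high; white body 66 x 60 mm up to 50 mm high, a black knob on each side, black grip post on top, flat lug ahead. Sliding it takes 2 to 6 N
- stand_eye (a point): Centre of the eye (vertical 14.5 mm hole) in the stand's lug, 36 mm above the bench, 75 mm ahead of the grip post. Stand's axes. The lug is 30 mm wide, 12 mm thick (heights 30 to 42 mm), front corners rounded by 4 mm, and ends 17 mm ahead of the eye: the eye lies under the ears' holes when the lug's end touches the slot's back wall
- stand_grip (a point): Point on the axis of the stand's black upright grip post (30 mm along the stand's x, 24 mm wide along its y, from 50 to 102 mm above the bench), 78 mm above the bench. Stand's axes
- pin_grip (a point): Point on the axis of the long pin's black round handle (16 mm thick, 42 mm tall), 30 mm above the underside of its collar and 74 mm above its tip. z up along the pin. The pin stands loosely in one of the two rack holes (which one varies), its tip 8 mm above the bench
- pin: The long pin, 80 g; origin at the centre of its tip, z up. Steel shank 12 mm thick, 44 mm long, its last 9 mm tapering to a 5 mm tip; collar 26 mm across, 5 mm thick, above it; then the handle. Home in the yoke, the tip is 8 mm above the bench
- short_pin_grip (a point): The same point on the short pin, which looks alike but has a shank of only 24 mm and sits with its collar on the rack; to be left there
- rack: Fixed grey pin rack, 150 mm (x) by 46 mm, 40 mm high, two holes on its x axis 45 mm either side of the centre, 32 mm deep; origin at the centre of its underside
- dish: Glass dish 90 mm across, 16 mm high; loose bystander, leave it alone; origin at the centre of its underside
- slide_box: Grey slide box 100 x 85 x 26 mm; loose bystander, leave it alone; origin at the centre of its underside
- oil: Amber bottle 30 mm across, 60 mm high; loose bystander, leave it alone; origin at the centre of its underside
- pot: White pot 48 mm across, 35 mm high; loose bystander, leave it alone; origin at the centre of its underside
- mouse: Black computer mouse 100 x 60 x 30 mm; loose bystander, leave it alone; origin at the centre of its underside

How it is judged:
On the way:
1. the stand's lug is fully home in the yoke, before the pin goes in (x of stand_eye in the frame of rail between -0.056 and -0.048 m and y of stand_eye in the frame of rail between -0.022 and 0.022 m and angle between stand_eye's own z axis and vertical below 0.06 rad), for 0.2 s.
At the end, for the whole second after the job is handed in: The stand stands on the bench with its lug home in the yoke (eye within 4 mm of the hole axis in depth, within 22 mm of the rail's middle), and the long pin stands upright (within 0.1 rad) through the ears and the eye (axes within 4 mm) with its collar down on the upper ear (within 3.5 mm) (height (world z) of pin between 0.005 and 0.0115 m and angle between pin's own z axis and vertical below 0.1 rad and horizontal distance between pin and stand_eye below 0.004 m and x of stand_eye in the frame of rail between -0.056 and -0.048 m and y of stand_eye in the frame of rail between -0.022 and 0.022 m and height (world z) of stand_eye below 0.039 m); the robot touches nothing.
It fails at once if the stand is pressed hard (over 40 N) against the rail or its yoke (contact force between stand and rail above 40 N).
It fails at once if the long pin is pressed hard (over 40 N) against the yoke (contact force between pin and rail above 40 N).
It fails at once if the short pin is moved by more than 15 mm (distance of short_pin_grip from where it was at the start of the episode above 0.015 m).
It fails at once if a bystander is moved by more than 30 mm (distance of any of dish, slide_box, oil, pot, mouse from where it was at the start of the episode above 0.03 m).
It also fails if it takes over 72 s, if anything falls off the work surface, if the arm or the gripper's body presses on something with over 40 N, if the wrist force passes 120 N, or if a joint passes its speed limit or range.

## Working session

There is one attempt and no reset: what is moved stays moved. The work goes in short steps, each a Python script; the robot and the scene stay as the last script left them, time stands still between calls to the robot, and variables do not carry over. Pictures are saved under pics/ and viewed, and the job is handed in when it is done.

```bash
mkdir -p pics; ls; python3 - <<'E'
from workcell import *
import cv2,numpy as np
s=sense();print(s)
for n in ["scene","top","wrist"]:
    im,d=read_camera(n);cv2.imwrite(f"pics/a_{n}.png",im);np.save(f"pics/a_{n}.npy",d)
    print(n,camera_params(n))
E
```

```text
pics
{'time': 0.0, 'qpos': array([ 1.23458540e+00,  1.31139942e-01,  1.48928806e+00, -2.71507892e-05,
        1.52302779e+00, -8.53584220e-02]), 'joint_vel': array([ 0.00079669,  0.00019021,  0.00037839, -0.00087078, -0.00162698,
       -0.00036902]), 'tau': array([ 6.50134789e-04, -5.59816146e+01, -4.91782737e+01,  7.67629221e-02,
        3.48634401e-02, -9.25476911e-05]), 'tool_pos': array([0.14870808, 0.58067481, 0.21759533]), 'orientation': array([-3.92958176e-01, -3.11655218e+00,  2.87042411e-03]), 'force': array([ 0.19114157, -0.35556106,  0.69738945]), 'moment': array([-1.89781009e-02,  3.37658578e-02, -7.74828097e-05]), 'grip_width': 0.09317265897301184}
scene {'camera_matrix': array([[440.50237613,   0.        , 254.27245936],
       [  0.        , 440.50237613, 198.0385485 ],
       [  0.        ,   0.        ,   1.        ]]), 'eye': array([ 1.27409766, -0.32100106,  0.97127883]), 'attitude': array([0.63372954, 0.40353648, 1.11547459])}
top {'camera_matrix': array([[376.42205718,   0.        , 251.16457323],
       [  0.        , 376.42205718, 191.12463374],
       [  0.        ,   0.        ,   1.        ]]), 'eye': array([ 0.38919261, -0.03585258,  1.40352529]), 'attitude': array([ 0.12738923, -0.08882087, -1.55322325])}
wrist {'camera_matrix': array([[318.37925433,   0.        , 258.56948841],
       [  0.        , 318.37925433, 185.099623  ],
       [  0.        ,   0.        ,   1.        ]]), 'hand_eye': array([[ 7.84558962e-05,  9.70291841e-01,  2.41937466e-01,
         6.74152980e-02],
       [ 9.99999949e-01, -8.60659082e-07, -3.20830018e-04,
        -1.76423137e-03],
       [-3.11090524e-04,  2.41937479e-01, -9.70291791e-01,
        -1.64823262e-01],
       [ 0.00000000e+00,  0.00000000e+00,  0.00000000e+00,
         1.00000000e+00]])}
```

View pics/a_scene.png

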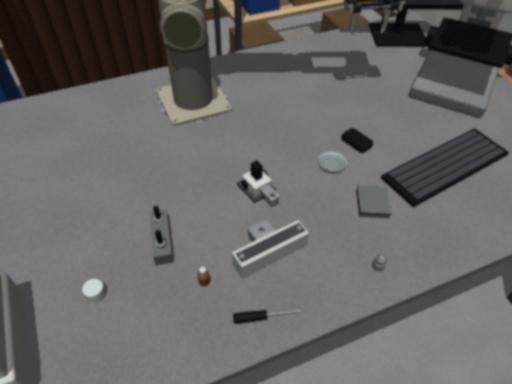

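View pics/a_top.png

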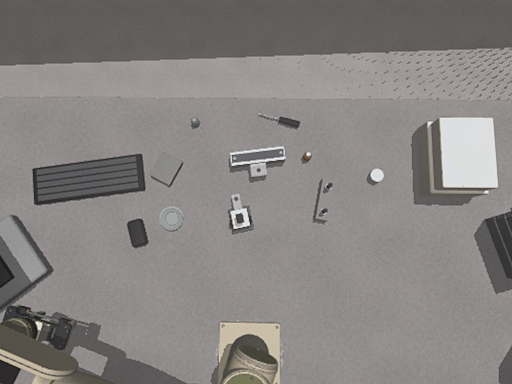

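View pics/a_wrist.png

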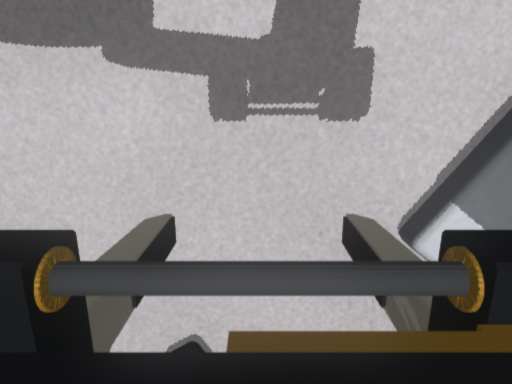

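The scene view shows the stand at about (258,182), the rail at (270,247) with its yoke at (261,231), and the rack at (160,237). In the top view the stand is at (240,216) with its lug at (236,199), the yoke at (258,170), and the pins at (330,186) and (323,212).

```bash
cat > h.py <<'E'
from workcell import *
import cv2,numpy as np
from scipy.spatial.transform import Rotation as R
def campose(n,st=None):
    p=camera_params(n);K=p["camera_matrix"]
    if n=="wrist":
        T=p["hand_eye"];Rt=R.from_rotvec(st["orientation"]).as_matrix()
        return K,Rt@T[:3,:3],Rt@T[:3,3]+st["tool_pos"]
    return K,R.from_rotvec(p["attitude"]).as_matrix(),np.array(p["eye"])
def plane(uv,z,cp):
    K,A,e=cp
    uv=np.atleast_2d(uv).astype(float)
    d=np.c_[(uv[:,0]-K[0,2])/K[0,0],-(uv[:,1]-K[1,2])/K[1,1],-np.ones(len(uv))]@A.T
    return e+d*((z-e[2])/d[:,2])[:,None]
def cloud(dep,cp):
    K,A,e=cp
    v,u=np.mgrid[:dep.shape[0],:dep.shape[1]]
    P=np.stack([(u-K[0,2])/K[0,0]*dep,-(v-K[1,2])/K[1,1]*dep,-dep],-1)
    return P@A.T+e
def proj(P,cp):
    K,A,e=cp
    q=(np.atleast_2d(P)-e)@A
    return np.c_[K[0,0]*q[:,0]/-q[:,2]+K[0,2],-K[1,1]*q[:,1]/-q[:,2]+K[1,2]]
def down(yaw):  # tool z down, tool x at yaw
    c,s=np.cos(yaw),np.sin(yaw)
    return R.from_matrix(np.array([[c,s,0],[s,-c,0],[0,0,-1.]])).as_rotvec()
E
python3 - <<'E'
from h import *
cp=campose("top")
for n,uv,z in [("post",(240,217),.1),("lugtip",(236,196),.04),("yoke hole",(258.5,170),.05),("railL",(231,160),.06),("railR",(285,153),.06),("pinA",(330,186),.09),("pinB",(323,212),.09),("dish",(171,218),.01),("oil",(308,156),.05),("pot",(376,176),.03),("slide",(167,168),.02)]:
    print(n,plane(uv,z,cp)[0].round(3))
s=sense();M=R.from_rotvec(s["orientation"]).as_matrix();print(M.round(3))
for yaw in [0,.2,np.pi/2,-np.pi/2]:
  for p in [(.38,0,.3),(.42,-.1,.3)]:
    q=solve_ik(p,down(yaw));print(yaw,p,None if q is None else np.round(q,2))
E
```

```text
post [0.479 0.035 0.1  ]
lugtip [0.56  0.054 0.04 ]
yoke hole [ 0.655 -0.026  0.05 ]
railL [0.689 0.074 0.06 ]
railR [ 0.718 -0.122  0.06 ]
pinA [ 0.593 -0.279  0.09 ]
pinB [ 0.501 -0.253  0.09 ]
dish [0.478 0.297 0.01 ]
oil [ 0.71  -0.207  0.05 ]
pot [ 0.642 -0.459  0.03 ]
slide [0.665 0.318 0.02 ]
[[-0.969  0.248 -0.   ]
 [ 0.248  0.969 -0.001]
 [ 0.    -0.001 -1.   ]]
0 (0.38, 0, 0.3) [-0.14 -0.51  1.9  -0.    1.75  1.44]
0 (0.42, -0.1, 0.3) [-0.35 -0.35  1.79 -0.    1.71  1.22]
0.2 (0.38, 0, 0.3) [-0.14 -0.51  1.9   0.    1.75  1.24]
0.2 (0.42, -0.1, 0.3) [-0.35 -0.35  1.79  0.    1.71  1.02]
1.5707963267948966 (0.38, 0, 0.3) [-0.14 -0.51  1.9  -0.    1.75 -0.14]
1.5707963267948966 (0.42, -0.1, 0.3) [-0.35 -0.35  1.79 -0.    1.71 -0.35]
-1.5707963267948966 (0.38, 0, 0.3) None
-1.5707963267948966 (0.42, -0.1, 0.3) None
```

```bash
python3 - <<'E'
from h import *
for i,(p,y) in enumerate([((.53,.01,.28),.15),((.60,0,.28),.15),((.54,-.25,.28),.15)]):
    reach(p,down(y)); pause(.3)
    s=sense();im,d=read_camera("wrist");cv2.imwrite(f"pics/b{i}.png",im)
    np.savez(f"pics/b{i}.npz",d=d,im=im,tool_pos=s["tool_pos"],orientation=s["orientation"])
    print(s["time"],s["tool_pos"],s["force"])
E
```

```text
2.9 [0.53000947 0.01033888 0.27999041] [-0.00395621 -0.09113928  0.53110831]
3.6333 [5.99528063e-01 1.34886127e-04 2.80527345e-01] [0.38823935 1.05700866 0.11858568]
4.9917 [ 0.54045522 -0.2489765   0.28000812] [-0.29501547  0.55753743 -0.24463979]
```

View pics/b0.png

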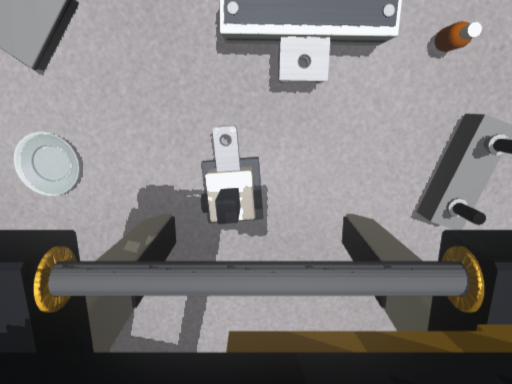

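View pics/b1.png

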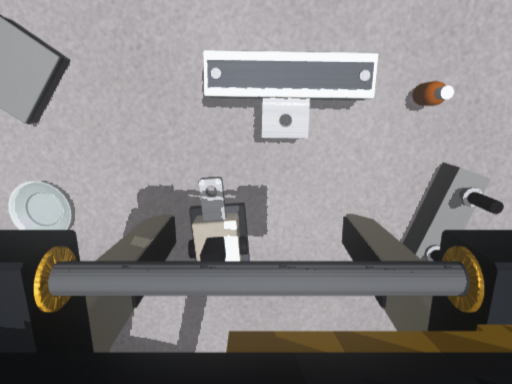

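View pics/b2.png

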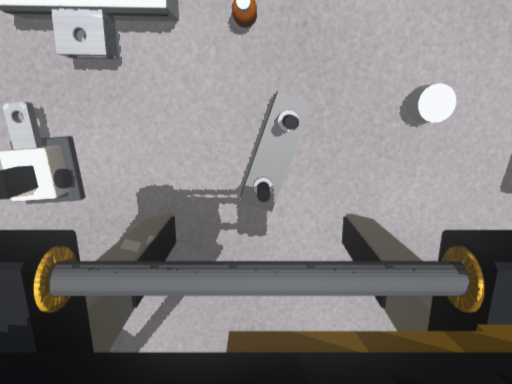

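b0: lug eye at about (225,140), yoke hole at (304,61), stand body at (230,195). b1: yoke hole at (286,120), rail top spanning (204..376, 52..97). b2: pins at (289,121) and (264,189) in the rack. Next I'll measure these with depth clouds and contours.

```bash
cat > m.py <<'E'
from h import *
def load(i):
    f=np.load(f"pics/b{i}.npz");return f["im"],f["d"],campose("wrist",{"tool_pos":f["tool_pos"],"orientation":f["orientation"]})
def rect(C,z0,z1,roi,name):
    u0,u1,v0,v1=roi
    m=np.zeros(C.shape[:2],bool);m[v0:v1,u0:u1]=True
    m&=(C[...,2]>z0)&(C[...,2]<z1)
    m=cv2.morphologyEx(m.astype(np.uint8),cv2.MORPH_OPEN,np.ones((3,3)))
    n,l,st,_=cv2.connectedComponentsWithStats(m)
    if n<2: print(name,"none");return
    P=C[l==1+st[1:,4].argmax()]
    r=cv2.minAreaRect(P[:,:2].astype(np.float32)*1000)
    print(name,"n",len(P),"z",P[:,2].mean().round(4),"rect",np.round(r[0],1),np.round(r[1],1),"ang",round(r[2],2))
def dark(im,roi,z,cp,name,th=None):
    u0,u1,v0,v1=roi;g=cv2.cvtColor(im,cv2.COLOR_BGR2GRAY)[v0:v1,u0:u1]
    t,b=cv2.threshold(g,th or 0,255,cv2.THRESH_BINARY_INV|(0 if th else cv2.THRESH_OTSU))
    for c in cv2.findContours(b,cv2.RETR_EXTERNAL,cv2.CHAIN_APPROX_NONE)[0]:
        a=cv2.contourArea(c)
        if a>20:
            m=cv2.moments(c);uv=(m["m10"]/m["m00"]+u0,m["m01"]/m["m00"]+v0)
            print(name,"t",t,"area",a,"uv",np.round(uv,1),plane(uv,z,cp)[0].round(4))
E
python3 - <<'E'
from m import *
for i in range(3):
    im,d,cp=load(i);C=cloud(d,cp)
    np.save(f"pics/c{i}.npy",C)
    print(i,"bench z",np.median(C[100:130,140:190,2]))
im,d,cp=load(0);C=cloud(d,cp)
print("lug eye z",C[130,222],C[150,226],"ear",C[75,290])
rect(C,.036,.048,(190,260,110,170),"lug"); rect(C,.047,.058,(270,340,35,90),"ear")
rect(C,.007,.02,(190,280,110,230),"foot"); rect(C,.045,.056,(190,280,110,230),"body")
rect(C,.09,.11,(190,280,110,230),"posttop")
dark(im,(216,236,131,151),.042,cp,"eye");dark(im,(294,314,51,71),.052,cp,"yoke")
im,d,cp=load(1);C=cloud(d,cp)
rect(C,.055,.068,(190,390,35,110),"rail");rect(C,.047,.056,(250,320,90,145),"ear")
rect(C,.036,.048,(190,240,170,220),"lug")
dark(im,(276,296,110,130),.052,cp,"yoke");dark(im,(201,221,181,201),.042,cp,"eye")
im,d,cp=load(2);C=cloud(d,cp)
rect(C,.034,.046,(235,330,80,215),"rack")
for roi,n in [((275,305,105,135),"far"),((248,280,170,205),"near")]:
    S=C[roi[2]:roi[3],roi[0]:roi[1]].reshape(-1,3);print(n,"top z",np.sort(S[:,2])[-20:].round(4))
    t=S[S[:,2]>S[:,2].max()-.006];print(" center",t.mean(0),len(t))
    rect(C,S[:,2].max()-.006,.2,roi,n)
dark(im,(70,90,24,44),.052,cp,"yoke");dark(im,(7,27,106,126),.042,cp,"eye")
E
```

```text
0 bench z -0.0009670060841665273
1 bench z -0.0010731739130898366
2 bench z -0.0010845281731580447
lug eye z [0.55861546 0.05990355 0.04020677] [0.53434551 0.05178725 0.04000606] ear [ 0.63502322 -0.01238004  0.04958026]
lug n 931 z 0.0408 rect [536.4  52.2] [55.3 30. ] ang 12.73
ear n 2135 z 0.051 rect [655.5 -25.9] [48.5 58.9] ang 8.19
foot n 336 z 0.0127 rect [501.8  16.8] [44.6 26. ] ang 12.77
body n 1498 z 0.0487 rect [475.9  39. ] [65.4 61.1] ang 12.78
posttop n 577 z 0.1001 rect [473.9  37.9] [30.3 24. ] ang 12.73
eye t 176.0 area 107.0 uv [225.1 139.5] [0.5476 0.0545 0.042 ]
yoke t 165.0 area 127.5 uv [304.   60.7] [ 0.6527 -0.0255  0.052 ]
rail n 7839 z 0.06 rect [704.1 -21.6] [ 50.3 200.3] ang 7.8
ear n 1782 z 0.0509 rect [655.  -25.3] [47.8 57.2] ang 7.45
lug n 859 z 0.0407 rect [535.8  52. ] [57.1 30.1] ang 13.04
yoke t 168.0 area 107.5 uv [285.1 119.8] [ 0.6529 -0.0256  0.052 ]
eye t 154.0 area 103.0 uv [210.6 192.7] [0.5455 0.0544 0.042 ]
rack n 3585 z 0.039 rect [ 548.9 -269.5] [ 46.2 149.9] ang 79.41
far top z [0.0986 0.0986 0.0987 0.0987 0.0987 0.0987 0.0988 0.0988 0.0989 0.0989
 0.0989 0.099  0.0991 0.0991 0.0991 0.0994 0.0997 0.4448 0.4448 0.4448]
 center [ 0.60506398 -0.24043474  0.44483545] 3
far none
near top z [0.0867 0.0867 0.0867 0.0868 0.0868 0.0868 0.0868 0.087  0.0871 0.0871
 0.0872 0.0874 0.0874 0.0876 0.0876 0.0877 0.4448 0.4448 0.4448 0.4448]
 center [ 0.60506398 -0.24043474  0.44483545] 4
near none
yoke t 155.0 area 121.0 uv [78.8 33.6] [ 0.6529 -0.0262  0.052 ]
eye t 147.0 area 67.5 uv [ 15.7 116.2] [0.5473 0.0549 0.042 ]
```

```bash
python3 - <<'E'
import cv2
a=cv2.imread("pics/b2.png")[80:215,230:330];b=cv2.imread("pics/b0.png")[100:235,190:290]
cv2.imwrite("pics/z.png",cv2.resize(cv2.hconcat([a,b]),None,fx=4,fy=4,interpolation=cv2.INTER_CUBIC))
E
```

```text
(no output)
```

View pics/z.png

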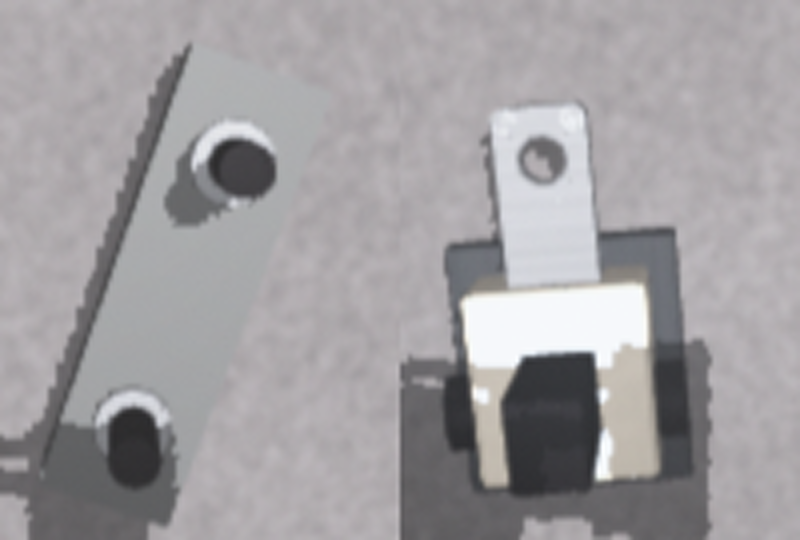

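The long pin is the far one: its handle top is at 99 mm, against 87 mm for the near one. The sizes agree with the task: rail 200x50 mm, post-to-eye 74.5 mm, hole depth 51.4 mm. The yoke sits about +3 mm from the rail's middle. Now I'll grasp the stand and bring it in line, short of the mouth.

```bash
cat >> h.py <<'E'
yr=0.1345; hole=np.array([.6528,-.0257]); rx=np.array([np.cos(yr),np.sin(yr)]); ry=np.array([-rx[1],rx[0]])
def snap(name):
    s=sense();im,d=read_camera("wrist");cv2.imwrite(f"pics/{name}.png",im)
    np.savez(f"pics/{name}.npz",d=d,im=im,tool_pos=s["tool_pos"],orientation=s["orientation"])
    return s
E
python3 - <<'E'
from h import *
ys=.2230
reach((.474,.038,.16),down(ys))
print(move_linear((.474,.038,.059),velocity=.1,guard=8))
clamp(30);pause(.2)
s=sense();print(s["time"],s["tool_pos"],s["force"],s["grip_width"])
t=hole-rx*(.075+.058)
p=np.array([t[0],t[1],.0595])
print("to",p, move_linear(p,velocity=.06,rotation=down(yr),guard=15))
pause(.3);s=snap("c0");print(s["time"],s["tool_pos"],s["force"],s["moment"],s["grip_width"])
im,_=read_camera("scene");cv2.imwrite("pics/c0s.png",im)
E
```

```text
False
8.6917 [0.47382144 0.03838085 0.05894683] [-1.89914616  5.03729028  0.30062418] 0.02391115061763896
to [ 0.52100119 -0.04353461  0.0595    ] False
10.7083 [ 0.52098805 -0.04343398  0.05951683] [-1.14789828  1.21760573 -6.7462907 ] [-8.96167989e-02  2.10921109e-01 -1.70251913e-04] 0.023980232200474457
```

View pics/c0.png

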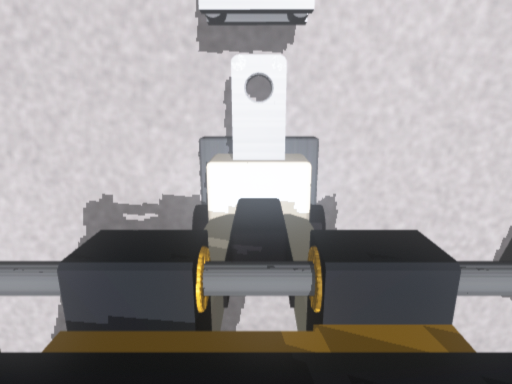

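View pics/c0s.png

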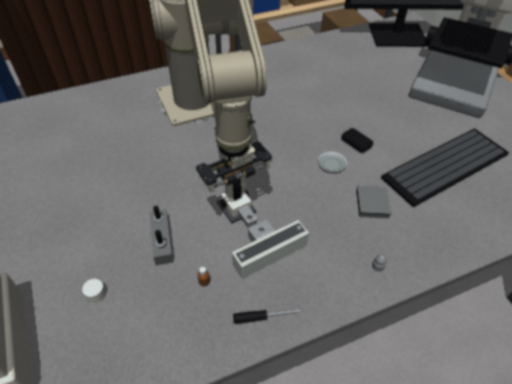

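c0 shows the stand held straight. The lug spans columns about 231–286 with its eye at (259,87), and the ear's front edge is at the top, columns about 199–314. The clamp lifted the stand about 0.5 mm, so it carries its own weight with no bench friction. Now I'll measure the lateral offset.

```bash
python3 - <<'E'
from h import *
f=np.load("pics/c0.npz");cp=campose("wrist",f);C=cloud(f["d"],cp);im=f["im"]
g=cv2.cvtColor(im,cv2.COLOR_BGR2GRAY)
print(g[8,190:206],g[8,306:322]);print(g[60,225:240],g[60,280:295])
def rf(P): 
    P=np.atleast_2d(P)[:,:2]-hole; return np.c_[P@rx,P@ry].round(4)
# ear by depth
for r in (2,5,8):
    z=C[r,:,2];u=np.where((z>.044)&(z<.06))[0];print(r,u.min(),u.max(),rf(plane([[u.min()-.5,r],[u.max()+.5,r]],.052,cp)).tolist())
for r in (62,75,100,120,140,150):
    z=C[r,:,2];u=np.where((z>.034)&(z<.047))[0];a=rf(plane([[u.min()-.5,r],[u.max()+.5,r]],.0425,cp));print(r,u.min(),u.max(),a.tolist(),a.mean(0))
print("eye",rf(plane((259,87),.0425,cp)))
v=np.where(C[:40,256,2]>.044)[0].max();print("ear front row",v,rf(plane((256,v),.052,cp)))
v=np.where(C[40:80,259,2]>.034)[0].min()+40;print("lug tip row",v,rf(plane((259,v),.0425,cp)))
E
```

```text
[199 200 202 205 207 202 141 128 165 229 235 235 235 234 234 235] [230 231 230 231 231 231 231 231 220 207 206 208 209 209 209 208]
[199 199 199 201 202 208 232 242 244 244 244 245 246 248 251] [247 247 247 247 246 244 231 214 209 208 208 208 206 206 207]
2 199 314 [[-0.0187, 0.0282], [-0.0186, -0.0284]]
5 199 313 [[-0.02, 0.0282], [-0.02, -0.028]]
8 199 313 [[-0.0213, 0.0283], [-0.0213, -0.0281]]
62 231 286 [[-0.045, 0.0139], [-0.045, -0.0162]] [-0.045   -0.00115]
75 231 285 [[-0.0516, 0.014], [-0.0516, -0.0158]] [-0.0516 -0.0009]
100 232 285 [[-0.0647, 0.0138], [-0.0647, -0.016]] [-0.0647 -0.0011]
120 232 284 [[-0.0755, 0.014], [-0.0755, -0.0157]] [-0.0755  -0.00085]
140 233 284 [[-0.0867, 0.0136], [-0.0867, -0.0159]] [-0.0867  -0.00115]
150 233 284 [[-0.0924, 0.0138], [-0.0924, -0.016]] [-0.0924 -0.0011]
eye [[-0.0578 -0.0014]]
ear front row 33 [[-0.0326  0.0001]]
lug tip row 55 [[-0.0415 -0.0014]]
```

The lug is parallel to the slot but 1.1 mm off sideways. I'll correct that and slide in gently under guard.

```bash
python3 - <<'E'
from h import *
s=sense();p=s["tool_pos"].copy();z=.0595
q=p.copy();q[:2]+=ry*.0011+rx*.010;q[2]=z
print(move_linear(q,velocity=.03,rotation=down(yr),guard=8))
def rep():
    s=sense();d=s["tool_pos"][:2]-hole;print(round(s["time"],2),"eye nominal",(d@rx+.075).round(4),(d@ry).round(4),"F rail",(s["force"][:2]@rx).round(2),(s["force"][:2]@ry).round(2),s["force"][2].round(2),"M",s["moment"].round(3));return s
rep()
q2=q.copy();q2[:2]+=rx*.044
print(move_linear(q2,velocity=.03,guard=7));rep()
if abs((sense()["tool_pos"]-q2)[:2]@rx)<.001:
    q3=q2.copy();q3[:2]+=rx*.009
    print(move_linear(q3,velocity=.012,guard=7))
pause(.2);rep()
snap("d0")
E
```

```text
False
11.29 eye nominal -0.0478 0.0012 F rail -0.33 -0.52 -8.07 M [-0.03   0.181  0.034]
False
12.91 eye nominal -0.0042 0.0011 F rail -1.09 -0.58 -7.03 M [-0.045  0.149 -0.049]
True
13.57 eye nominal -0.0008 0.0013 F rail -1.75 0.53 5.1 M [-0.201  0.162 -0.026]
```

View pics/d0.png

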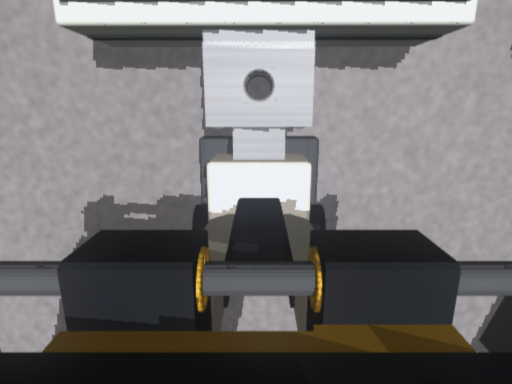

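```bash
python3 - <<'E'
from h import *
s=sense();print(s["tool_pos"],s["force"],s["grip_width"],R.from_rotvec(s["orientation"]).as_matrix()[:,2])
f=np.load("pics/d0.npz");cp=campose("wrist",f);C=cloud(f["d"],cp);im=f["im"]
def rf(P): 
    P=np.atleast_2d(P)[:,:2]-hole; return np.c_[P@rx,P@ry].round(4)
print("hole",rf(plane((259,85),.052,cp)))
for r in (70,110):
    z=C[r,:,2];u=np.where((z>.044)&(z<.06))[0];print("ear",r,rf(plane([[u.min()-.5,r],[u.max()+.5,r]],.052,cp)).mean(0))
for r in (138,150):
    z=C[r,:,2];u=np.where((z>.034)&(z<.047))[0];print("lug",r,rf(plane([[u.min()-.5,r],[u.max()+.5,r]],.042,cp)).mean(0))
v=np.where((C[100:150,259,2]>.045))[0].max()+100;print("ear front",v,rf(plane((259,v+.5),.052,cp)))
m=[(np.where(C[r0:r0+8,259,2]<0.03)) for r0 in (0,)]
print("lug z",C[138:152,259,2].round(4),"body z",C[175,240:280:8,2].round(4), C[195,240:280:8,2].round(4))
fb=np.where((C[150:190,259,2]>.046))[0].min()+150;print("body front",fb,rf(plane((259,fb-.5),.05,cp)))
cv2.imwrite("pics/d0z.png",cv2.resize(im[20:170,180:340],None,fx=4.5,fy=4,interpolation=cv2.INTER_CUBIC))
E
```

```text
[ 0.57749998 -0.03458166  0.05894463] [-0.67987812  0.2901376   6.15929494] 0.02412541062268887 [-2.01293837e-03  2.00508975e-05 -9.99997974e-01]
hole [[-0.0002 -0.0003]]
ear 70 [0.0071  0.00025]
ear 110 [-0.0128  0.    ]
lug 138 [-2.84e-02  5.00e-05]
lug 150 [-0.0352  0.    ]
ear front 126 [[-0.0213 -0.0003]]
lug z [0.0406 0.0405 0.0398 0.042  0.0412 0.0409 0.041  0.0414 0.0411 0.0412
 0.0399 0.0404 0.0401 0.0403] body z [0.0483 0.0494 0.0503 0.0489 0.0486] [0.0477 0.0487 0.0493 0.0492 0.0493]
body front 162 [[-0.0405 -0.0003]]
```

View pics/d0z.png

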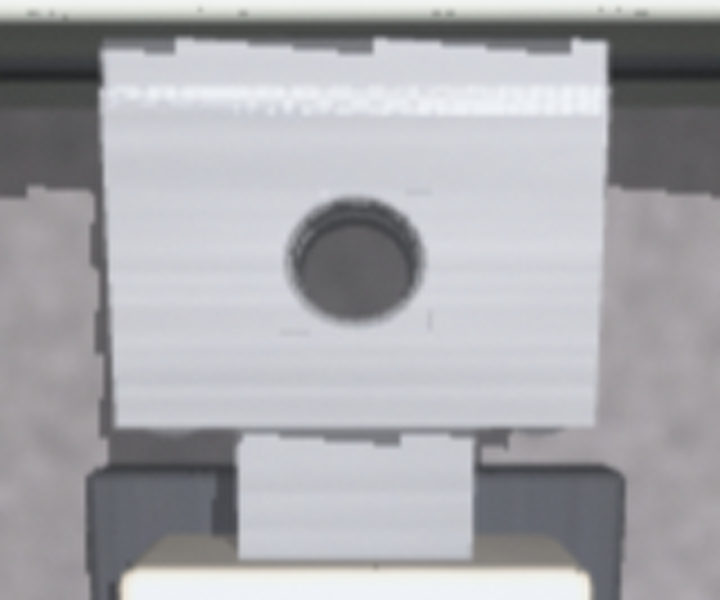

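The lug is in and centred, with the hole at about (259,85) and no lug visible in it. The stop at eye -0.8 mm may only have been the foot touching the bench, so I'll nudge forward gently to confirm the back wall.

```bash
python3 - <<'E'
from h import *
def rep():
    s=sense();d=s["tool_pos"][:2]-hole;print(round(s["time"],2),"eye nominal",(d@rx+.075).round(4),(d@ry).round(4),"F",(s["force"][:2]@rx).round(2),(s["force"][:2]@ry).round(2),s["force"][2].round(2),s["tool_pos"][2].round(5));return s
p=sense()["tool_pos"].copy();p[2]=.0593
move_linear(p,velocity=.01);pause(.1);rep()
q=p.copy();q[:2]+=rx*.004
print(move_linear(q,velocity=.008,guard=6));rep();pause(.2);rep();snap("d1")
E
```

```text
14.17 eye nominal -0.0007 0.0013 F 1.14 -1.01 -2.8 0.05916
True
14.43 eye nominal -0.0006 0.0013 F -2.83 -0.01 7.49 0.05915
14.63 eye nominal -0.0006 0.0013 F -2.52 1.65 7.14 0.05915
```

Contact again after 0.1 mm, so the lug is on the back wall and home. Release, check from above, then get the long pin.

```bash
python3 - <<'E'
from h import *
open_gripper();pause(.1)
s=sense();print(s["time"],s["force"],s["grip_width"])
p=s["tool_pos"].copy();p[2]=.16
move_linear(p,velocity=.15)
reach((hole[0]-.068*rx[0]+.0,hole[1]-.068*rx[1],.20),down(yr));pause(.25);print(snap("e0")["time"])
# rack check pose
reach((.593-.06,-.278,.22),down(0.15));pause(.3);print(snap("e1")["time"])
E
python3 - <<'E'
from m import *
def ld(n):
    f=np.load(f"pics/{n}.npz");return f["im"],f["d"],campose("wrist",f)
im,d,cp=ld("e0")
u,v=proj([[*hole,.052]],cp)[0].astype(int);print("hole px",u,v)
dark(im,(u-16,u+16,v-16,v+16),.052,cp,"hole")
C=cloud(d,cp);rect(C,.055,.068,(0,512,0,150),"rail");rect(C,.092,.11,(150,360,130,330),"posttop")
cv2.imwrite("pics/e0z.png",cv2.resize(im[max(0,v-50):v+50,u-60:u+60],None,fx=5,fy=5,interpolation=cv2.INTER_CUBIC))
for n,k in (("b2",0),("e1",1)):
    im,d,cp=ld(n);C=cloud(d,cp);print(n)
    u,v=proj([[.593,-.278,.099]],cp)[0].astype(int);print(u,v)
    rect(C,.094,.106,(u-30,u+30,max(v-30,0),v+30),"handletop")
    rect(C,.034,.046,(150,400,60,260),"rack")
    rect(C,.052,.060,(u-35,u+35,max(v-35,0),v+35),"collar")
cv2.imwrite("pics/e1.png",im)
E
```

```text
15.9667 [ 0.47185205 -0.0317524   0.47295508] 0.09306728743800695
17.3333
18.6667
hole px 257 101
hole t 171.0 area 189.5 uv [257.6 101.2] [ 0.6528 -0.0256  0.052 ]
rail n 13641 z 0.06 rect [703.8 -21.4] [ 49.7 200.2] ang 7.72
posttop n 961 z 0.1004 rect [577.8 -35.8] [29.4 23.5] ang 7.95
b2
291 122
handletop n 162 z 0.0977 rect [ 593.2 -277.5] [13.8 15. ] ang 10.52
rack n 3585 z 0.039 rect [ 548.9 -269.5] [ 46.2 149.9] ang 79.41
collar n 143 z 0.0559 rect [ 594.1 -273.8] [17.3 25.1] ang 72.99
e1
268 113
handletop n 254 z 0.0979 rect [ 592.8 -277.9] [14.7 15. ] ang 8.7
rack n 4899 z 0.0391 rect [ 548.8 -269.4] [ 46.  150.2] ang 79.39
collar n 209 z 0.0559 rect [ 594.7 -275.8] [20.1 24.7] ang 58.11
```

View pics/e0z.png

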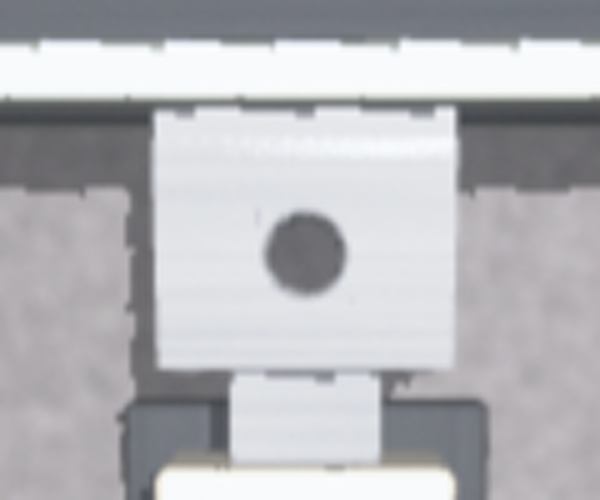

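View pics/e1.png

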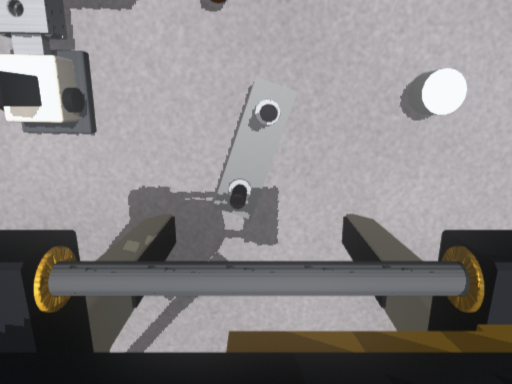

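The post-to-hole distance of 75.7 mm confirms the lug is home, and the hole is clear through. The long pin's handle is at (593.0, -277.7) mm. I'll pick it and carry it over the yoke.

```bash
python3 - <<'E'
from h import *
reach((.593,-.2777,.15),down(yr))
print(move_linear((.593,-.2777,.063),velocity=.1,guard=8))
clamp(30);pause(.2);s=sense();print(s["time"],s["grip_width"],s["force"],s["tool_pos"])
print(move_linear((.593,-.2777,.155),velocity=.08,guard=12))
s=sense();print(s["time"],s["grip_width"],s["force"])
reach((*hole,.155),down(yr))
move_linear((*hole,.118),velocity=.08);pause(.3)
s=snap("f0");im,d=read_camera("scene");cv2.imwrite("pics/f0s.png",cv2.resize(im[120:300,170:350],None,fx=4,fy=3.3,interpolation=cv2.INTER_CUBIC))
print(s["time"],s["grip_width"],s["force"],s["tool_pos"])
E
```

```text
False
21.575 0.015349205900035948 [-0.12757955  1.28075918 -0.68793664] [ 0.59294813 -0.27758763  0.062933  ]
False
22.875 0.01580640512060941 [ 0.25760602  0.6538166  -1.01444534]
24.8 0.015703567727126867 [-0.10050512  0.6341065  -0.06219046] [ 0.65320709 -0.02566019  0.11867588]
```

View pics/f0s.png

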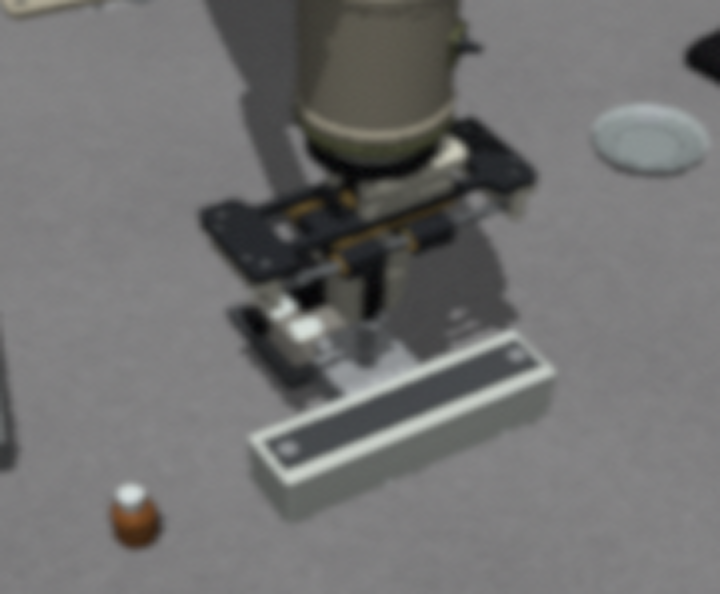

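View pics/f0.png

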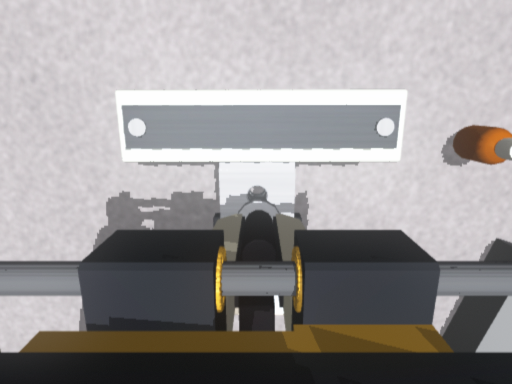

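The pin is held; in f0 its shank and tip (about (258,190)) are over the ear and centred. Now lower under guard.

```bash
cat > low.py <<'E'
from h import *
def rep():
    s=sense();print(round(s["time"],2),s["tool_pos"].round(4),"F",s["force"].round(2),"M",s["moment"].round(3),"w",s["grip_width"].round(4));return s
E
python3 - <<'E'
from low import *
for z in (.098,.085,.072):
    g=move_linear((*hole,z),velocity=.025,guard=5);print(z,g);rep()
    if g:break
else:
    print(move_linear((*hole,.0615),velocity=.012,guard=5));rep()
E
```

```text
0.098 FalseTraceback (most recent call last):
  File "<stdin>", line 3, in <module>
  File "low.py", line 3, in rep
    s=sense();print(round(s["time"],2),s["tool_pos"].round(4),"F",s["force"].round(2),"M",s["moment"].round(3),"w",s["grip_width"].round(4));return s
                                                                                                                   ^^^^^^^^^^^^^^^^^^^^^
AttributeError: 'float' object has no attribute 'round'
```

```bash
sed -i 's/s\["grip_width"\].round(4)/round(s["grip_width"],4)/' low.py
python3 - <<'E'
from low import *
rep()
for z in (.085,.072):
    g=move_linear((*hole,z),velocity=.025,guard=5);print(z,g);rep()
    if g:break
else:
    print(move_linear((*hole,.0615),velocity=.012,guard=5));rep()
E
```

```text
25.85 [ 0.6529 -0.0257  0.0982] F [ 1.13  0.22 -0.51] M [-0.052  0.184 -0.015] w 0.0154
0.085 False
26.52 [ 0.6525 -0.0257  0.0846] F [-0.74  0.7  -1.78] M [ 0.169  0.419 -0.027] w 0.0159
0.072 True
26.82 [ 0.6518 -0.0253  0.08  ] F [-0.54  0.36 -0.01] M [ 0.062  0.19  -0.013] w 0.0156
```

The guard tripped lightly with the tip 3 mm inside the lower ear's level. The arm has been eased about 1 mm towards -x, so the eye lies slightly that way. I'll continue from the compliant position.

```bash
python3 - <<'E'
from low import *
p=sense()["tool_pos"].copy()
for k in range(4):
    q=p.copy();q[2]=.0625
    g=move_linear(q,velocity=.015,guard=6);s=rep();print(g)
    if not g or s["tool_pos"][2]<.0645: break
    p=s["tool_pos"].copy()
E
```

```text
27.96 [ 0.6516 -0.0253  0.063 ] F [-1.02  0.3   4.54] M [-0.108  0.238 -0.023] w 0.0155
True
```

It stopped at z = 0.063 m, exactly the home height. Release, retreat and look.

```bash
python3 - <<'E'
from low import *
open_gripper();pause(.2);s=rep()
p=s["tool_pos"].copy();p[2]=.16;move_linear(p,velocity=.12)
reach((hole[0]-.068*rx[0],hole[1]-.068*rx[1],.22),down(yr));pause(.3);snap("g0")
im,_=read_camera("scene");cv2.imwrite("pics/g0s.png",im);rep()
E
python3 - <<'E'
from m import *
f=np.load("pics/g0.npz");im,d,cp=f["im"],f["d"],campose("wrist",f);C=cloud(d,cp)
u,v=proj([[*hole,.099]],cp)[0].astype(int);print(u,v)
rect(C,.09,.106,(u-35,u+35,max(v-35,0),v+35),"handletop")
rect(C,.0535,.0595,(u-35,u+35,max(v-35,0),v+35),"collar")
rect(C,.090,.11,(150,360,v+40,330),"posttop");rect(C,.0595,.068,(0,512,0,150),"rail")
E
```

```text
29.45 [ 0.6506 -0.0251  0.0616] F [ 0.43  0.24 -0.29] M [-0.054  0.126 -0.007] w 0.0929
31.27 [ 0.5853 -0.0347  0.219 ] F [-0.36 -0.54 -0.42] M [-0.026  0.17   0.017] w 0.0929
257 101
handletop n 258 z 0.0978 rect [651.9 -26.2] [15.2 13.9] ang 7.72
collar n 258 z 0.0557 rect [651.6 -26.1] [24.2 24. ] ang 8.29
posttop n 846 z 0.1003 rect [578.  -35.7] [29.2 23.3] ang 7.88
rail n 6475 z 0.061 rect [704.2 -21.4] [ 30.2 190.1] ang 8.04
```

View pics/g0.png

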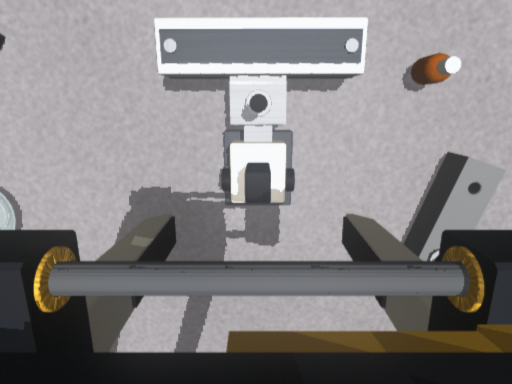

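View pics/g0s.png

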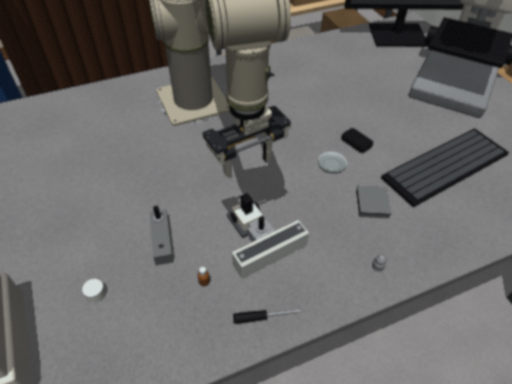

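The pin stands upright through the yoke at (258,103). Its handle top reads 97.8 mm, the same as in the rack (97.9 mm, where the tip is 8 mm up), and collar and handle centres agree within 0.4 mm. The other objects look unmoved, so I'm handing in.

```bash
python3 -c "
from workcell import *
sign_off();print(sense()['time'])"
```

```text
the job is handed in; nothing more can be done
the job is handed in; nothing more can be done
```

The lug is fully home in the yoke and the long pin is down through both ears and the eye, with its collar on the upper ear. I handed the job in at about 31 s of the 72 s allowed; no verdict is reported.

**What I did**
- **Stand:** I found the yoke with the wrist camera, about 3 mm from the rail's middle. I took the stand by its post, lined it up after correcting 1.1 mm sideways, and slid it in under a 7 N guard. A gentle second nudge met contact after 0.1 mm.
- **Pin:** I took the long pin from the far rack hole and lowered it under 5–6 N guards. At a light contact partway down I continued from where the arm had eased, about 1 mm off.

**Last checks**
- **Pin:** the handle top was at 97.8 mm, against 97.9 mm in the rack where the tip is 8 mm up. The collar and handle centres agreed within 0.4 mm, so it stands upright, about 1 mm from the measured hole axis.
- **Stand:** the post was 75.5 mm from the hole axis, so the eye is about 0.5 mm short of it, well inside the 4 mm limit.
- **The rest:** the gripper was clear, and the other objects in view looked unmoved. I did not re-measure the short pin or the bystanders.

**Checks that disagreed:** the first guard stop during the slide may have been the foot touching the bench, which is why I did the second nudge. That nudge also showed a vertical force of about 7 N as the stand tipped slightly. The camera heights read about 1 mm low throughout, within the stated calibration.

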